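# Uncover the recipe tin and hold the spring clip open over its tall card

### The arm

A 6-joint arm with a two-finger parallel gripper is mounted at the origin on the work surface. World frame = base frame: x ahead of the robot, y to its left, z up, the work surface at z = 0. Lengths are in m, angles in degrees, forces in N, time in s.
With the tool pointing down it reaches from about 0.4 to 0.825 m from the base axis. Payload 7 kg.
Tool frame: the origin (TCP) lies at the very end of the fingers, on their centre line; the grasp point (between the pads) lies 19 mm behind it (ctrl.grip_depth is the z of the grasp point in the tool frame, in m); z points along the fingers, y is the direction in which the jaws open and shut (so a half turn about z gives the same grasp; the last joint's range is limited). The gripper opens to 88 mm and grips with 3 to 60 N. Pads are 19 mm wide; open, the fingers measure 130 mm over their backs; the gripper's body (78 mm by 193 mm) begins 47 mm behind the grasp point.
Start: joints at [82.913, 20.546, 0.682, 0, -70.136, -16.507], TCP at [0.27, 0.619, 0.227] pointing down, gripper open.
Joint ranges: [-176.03, 176.03], [-82.01, 121.73], [-58.28, 71.71], [-173.87, 95.51], [-174.79, -0.11], [-173.66, 173.66]. Speed limits (degrees/s): [136.94, 136.94, 172.46, 180, 180, 180].

### API

Orientations are given as [roll, pitch, yaw] about the fixed x, y, z axes, in that order (R = Rz(yaw) Ry(pitch) Rx(roll)).
In Python, from plant import telemetry, snapshot, job, models, ctrl gives the robot as it stands.
- The arm moves only by the tool jog_arm, never from a script. Its argument "targets" is text: rows parted by semicolons, each of 7 numbers parted by spaces: the shift along the tool's x, y, z in m, then the turn, a rotation vector about the tool's x, y, z in degrees, then the gripper command: -1 is shut, 1 is fully open, values between are in proportion. A call has exactly 8 rows; each row is the pose to reach, as a shift and turn from the pose measured when the call began, along the tool's axes at that moment; what a row does not reach only later rows make up. A row lasts 1/8 s, in which the tool goes at most 62.5 mm and 10.7 degrees, less where a joint would pass 70% of its speed; a pose out of reach is approached as far as the arm can. A call with a gripper value outside its range is refused whole. The fingers move at their own pace and stop on an object; the grip force is fixed at half the most. Time passes only in rows, so rows that repeat a pose let the fingers close, or fill a call up. It gives the time, the measured TCP pose, the force and the opening at its end, in the units of the state.
- telemetry.get_obs(): the state, without advancing time (a new reading comes with each control period).
- snapshot(name): name is "side" or "top" or "wrist"; returns a dict with "img" (480x640x3 uint8, red, green, blue), "range_z" (480x640 float32, m along the optical axis (not along the pixel's ray), 0 where there is no reading), "intrinsics" (3x3 intrinsics, pixels), "R" (3x3) and "t" (3): a world point X has camera coordinates R X + t. Camera axes: x right, y down, z forward; pixel columns grow to the right and rows downward; lengths in m; the calibration is good to about 2 mm. A picture is of the moment at which its call begins.
- job.close_job(): hands the job in, once; it reports no verdict.
Trained networks look in a picture, given as the dict that the camera call returned (one of the last four; its "shot" number tells which), for a name from the list of things; names that differ only in an ending like _2 or _b are one class to them, and where a whole thing is asked for, a point or a joint stands for the part that bears it (a point fixed in the world has none). Each returns a list of dicts, best first, with "conf" (0 to 1); they miss things now and then, are a little off and sometimes report something else, mostly with a low value. They report only what shows in the picture. A call takes as long as a camera call. They do not tell look-alikes from the thing itself.
- models.cut_out(name, picture): "region" (480x640 bool, what is visible of it) and "uv" ([column, row] in pixels, amid what is visible of it).
- models.spot_point(name, picture): "uv" ([column, row] in pixels: a listed point, or the origin of a listed thing).
The state is a dict: "clock": time; "joint_pos": joint angles; "qvel": joint speeds; "tau": joint torques, N m; "tool_pos": TCP position; "orientation": TCP orientation; "force": force on the tool from outside, world axes, zero at the start; "moment": the same for the moment, N m; "opening": finger opening in m.
Only numpy, scipy, OpenCV 4.12 (cv2) and the standard library are available. Lean on these libraries where they do the work, as an engineer would, in place of code of your own. Each camera call takes 0.05 s, during which the arm holds its last target.

### The job

Lift the deep lid off the recipe tin by its wooden handle and set it down upright, flat inside the shallow wooden lid tray, without dropping it. Then pick up the standing spring clip by its two handles, squeeze them so that its jaws gape well past half way, and bring it, upright, over the middle of the tall card's top edge with one jaw on each side, the jaw ends about 15 mm below the edge and neither touching the card. Finish while still holding the clip there, squeezed open, and leave everything else on the counter where it is.

Things in the scene. Friction and masses are not known exactly. Their poses are not given: they have to be found in the camera images.
- tin: navy recipe tin, 60 (x) x 104 (y) mm, fixed to the counter. Origin: centre of its underside, z up. The lid rests on its shoulder at z 30 mm, around a lip 51 x 95 mm that rises to z 38. In its middle stands one tall stiff white card, fixed, 3 mm thick (x), 84 mm wide (y), top edge at z 82 mm; shorter brown cards on both sides reach z 50 mm
- card_top (a point): middle of the tall card's top edge (hidden under the lid at first), 82 mm above the tin's underside; axes as the tin's: x through the card's thickness, y along the edge
- lid: loose navy box lid, open below, 60 (x) x 104 (y) x 62 mm, walls 2.5 mm, about 0.14 kg, at first on the tin's shoulder around the lip with 2 mm play (lift at least 60 mm to clear the card). Origin: centre of its lower rim, z up. On top a wooden handle bar 12 mm thick (x), 40 mm long (y), from z 62 to 90 mm
- lid_grip (a point): point inside the lid's handle bar, 83 mm above the lid's lower rim, 7 mm below the bar's top; axes as the lid's
- tray: shallow wooden lid tray, fixed, 84 (x) x 128 (y) x 14 mm outside, inside 76 x 120 mm, so the lid has 8 mm play all round when its long side lies along the tray's long side. Origin: centre of its underside; floor 4 mm above it
- tray_in (a point): centre of the tray's inner floor; axes as the tray's
- clip: loose dark steel spring clip, 0.055 kg, 30 mm wide along its x, standing on its closed jaws. Origin: centre of the closed jaws' underside, 40 mm below the barrel between its two legs; z up, y across the jaws (the way to squeeze). Each handle ends in a roll (8 mm thick, 28 mm long along x) centred at y +/-24, z 78 mm when closed: 56 mm over the rolls
- leg_a (a joint): turn (rad) of the leg on the clip's +y side: 0 closed, 0.35 at its stop; the other leg turns alike. Squeezing the rolls together along y spreads the jaws: from about 5 N; 42 mm over the rolls gives a 15 mm jaw gap; 32 mm (9 N) 25 mm; stop at 27 mm (28 mm). Squeezed, the rolls rise up to 6 mm and the jaw ends up to 2 mm against the barrel
- leg_b (a joint): the same for the leg on the clip's -y side
- jaw_a (a point): inner lower edge of the jaw on the clip's +y side, middle of its width: 1 mm from jaw_b when closed; the distance between them is the jaw gap
- jaw_b (a point): inner lower edge of the jaw on the clip's -y side, middle of its width
- salt_cellar: bystander: white round cup 44 mm wide, 45 mm tall; origin at the centre of its underside
- timer: bystander: steel kitchen timer 46 mm wide, 43 mm tall; origin at the centre of its underside
- candle: bystander: glass candle jar with steel lid, 78 mm wide, 88 mm tall; origin at the centre of its underside
- mug: bystander: white mug 80 mm wide, 92 mm tall; origin at the centre of its underside
- spatula: bystander: wooden-handled spatula lying flat; origin under its middle
- spice_jar: bystander: amber glass jar 44 mm wide, 85 mm tall; origin at the centre of its underside
- coaster: bystander: cork coaster 90 x 90 x 8 mm; origin at the centre of its underside
Things that resemble listed ones, but are neither listed nor needed, are in the scene too. Leave any red look-alike of the clip alone.

How it is judged:
By the outcome, as a careful person would: the job done as asked, in the order asked, and still so for the second after the job is handed in, while the arm keeps its last pose, push and grip.
It also fails if it takes over 51 s, if anything falls off the work surface, if the arm or the gripper's body presses on something with over 40 N, if the wrist force passes 120 N, or if a joint passes its speed limit or range.

## Working session

There is one attempt and no reset: what is moved stays moved. The work goes in short steps, Python scripts to look and compute and a tool call to move; the robot and the scene stay as the last step left them, time stands still between calls to the robot, and variables do not carry over. Pictures are saved under pics/ and viewed, and the job is handed in when it is done.

Besides the shell and the picture viewer there is one more tool, called after "Emit:" as name(argument=value, ...), one argument or row to a line, values as JSON. jog_arm: Moves the arm, as the interface text tells. Its arguments: {"type":"object","properties":{"targets":{"type":"string"}},"required":["targets"]}

```bash
ls; mkdir -p pics
cat > h.py <<'E'
import numpy as np, cv2
from plant import telemetry, snapshot, job, models, ctrl
def save(s,n): cv2.imwrite(f'pics/{n}.png', s['img'][:,:,::-1])
def w(s,u,v,z=None):
    K=s['intrinsics'];R=np.array(s['R']);t=np.array(s['t'])
    u=np.asarray(u,float);v=np.asarray(v,float)
    if z is None: z=s['range_z'][v.astype(int),u.astype(int)]
    c=np.stack([(u-K[0,2])/K[0,0]*z,(v-K[1,2])/K[1,1]*z,z*np.ones_like(u)],-1)
    return (c-t)@R
def proj(s,X):
    c=np.array(s['R'])@np.array(X)+np.array(s['t']);p=np.array(s['intrinsics'])@c
    return p[:2]/p[2]
def cloud(s):
    v,u=np.mgrid[0:480,0:640]
    P=w(s,u,v); ok=s['range_z']>0
    return P,ok
E
python3 - <<'E'
from h import *
o=telemetry.get_obs();print(o, ctrl.grip_depth)
for n in ['top','side','wrist']:
    s=snapshot(n);save(s,n+'0');print(n,s['intrinsics'],s['R'],s['t'])
    np.savez('pics/'+n+'0.npz',**{k:s[k] for k in ['img','range_z','intrinsics','R','t']})
    for name in ['lid','clip','tray','tin','lid_grip','tray_in']:
        try:
            for r in models.spot_point(name,s)[:3]: print(name,r)
        except Exception as e: print(name,e)
E
```

```text
pics
{'clock': 0.0, 'joint_pos': array([ 8.29115507e+01,  2.05931903e+01,  6.30667962e-01, -1.95021187e-02,
       -7.01350706e+01, -1.65069839e+01]), 'qvel': array([ 0.07220275, -0.01881979,  0.09682376,  0.00112281, -0.121269  ,
       -0.06532056]), 'tau': array([ 1.03595576e-03, -5.82718062e+01,  2.93056369e+01,  6.99696064e+00,
        6.87127031e-03, -1.67577477e-04]), 'tool_pos': array([0.27001516, 0.61808378, 0.22558123]), 'orientation': array([ 1.79901220e+02, -1.01547134e-02, -2.36020669e+01]), 'force': array([0.11524434, 1.02816242, 0.50624675]), 'moment': array([-0.04147928, -0.03627306,  0.01592839]), 'opening': 0.08770281419506366} -0.0188
top [[483.71154851   0.         316.64397059]
 [  0.         483.71154851 247.85239202]
 [  0.           0.           1.        ]] [[-0.02718405 -0.99959152 -0.0088212 ]
 [-0.98245088  0.02834481 -0.18435518]
 [ 0.18452991  0.00365487 -0.9828201 ]] [0.01699237 0.56976616 1.05977143]
lid {'uv': [205.5, 267.8], 'conf': 0.95}
lid {'uv': [324.0, 266.8], 'conf': 0.41}
clip {'uv': [312.4, 301.3], 'conf': 0.86}
clip {'uv': [303.5, 235.3], 'c
[... 638 characters left out ...]
d {'uv': [207.1, 374.2], 'conf': 0.66}
clip {'uv': [332.5, 276.6], 'conf': 0.9}
clip {'uv': [356.7, 310.4], 'conf': 0.87}
clip {'uv': [276.8, 280.3], 'conf': 0.71}
tray {'uv': [397.1, 229.0], 'conf': 0.96}
tin {'uv': [208.7, 389.0], 'conf': 0.7}
tin {'uv': [332.6, 282.5], 'conf': 0.6}
lid_grip {'uv': [198.7, 333.2], 'conf': 0.6}
tray_in {'uv': [394.9, 226.0], 'conf': 0.71}
wrist [[417.98475969   0.         316.58576846]
 [  0.         417.98475969 234.19712941]
 [  0.           0.           1.        ]] [[-4.00612089e-01 -9.16247443e-01  7.59930610e-04]
 [-8.86855549e-01  3.87969154e-01  2.50932603e-01]
 [-2.30211185e-01  9.98526855e-02 -9.68004262e-01]] [ 0.67533482 -0.03210146  0.39006131]
```

View pics/top0.png

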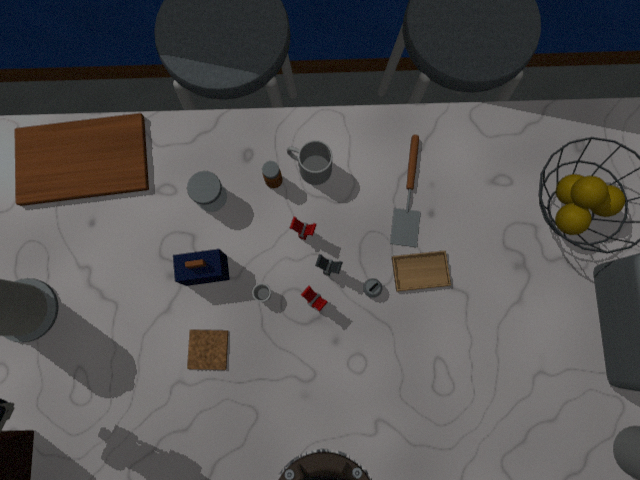

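View pics/side0.png

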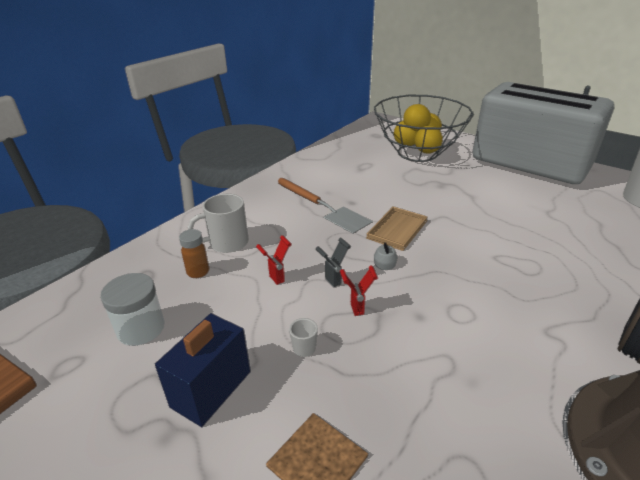

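The top picture shows the lid and tin at (201,267) and the tray at (421,272). Three things could be taken for the clip: dark at (328,265), red at (302,229) and red at (315,299). I choose the dark one and will check it in a crop. I see only one lid, one tin and one tray.

Run:
```python
from h import *
s=snapshot('top')
a=cv2.resize(s['img'][205:325,150:310],None,fx=4,fy=4,interpolation=cv2.INTER_CUBIC)
b=cv2.resize(s['img'][205:325,280:480],None,fx=4,fy=4,interpolation=cv2.INTER_CUBIC)
cv2.imwrite('pics/cropb.png',b[:,:,::-1])
P,ok=cloud(s)
g={}
def rect(m,n):
    q=P[m][:,:2].astype(np.float32)
    r=cv2.minAreaRect(q*1000); print(n,len(q),np.round(P[m].mean(0),4),'rect',r, 'z',np.percentile(P[m][:,2],[2,50,98]).round(4))
for name in ['lid','clip','tray']:
    for r in models.cut_out(name,s)[:4]:
        m=r['region']&ok; print(name,r['conf'],r['uv'],m.sum())
        z=P[...,2]
        if name=='lid':
            rect(m&(abs(z-.0925)<.006),'lidtop'); 
            rect(m&(z>.106),'handle')
        if name=='clip':
            rect(m&(z>.07),'cliptop')
        if name=='tray':
            rect(m&(z>.0),'tray')
# handle via box
m=np.zeros((480,640),bool);m[240:290,170:235]=1
rect(m&ok&(P[...,2]>.110),'handle box'); rect(m&ok&(abs(P[...,2]-.092)<.006),'lidtop box')
z=P[...,2]
print((z[255:280,318:345]*1000).astype(int))
print((z[255:275,180:212]*1000).astype(int))
m[:]=0;m[245:300,385:460]=1
rect(m&ok&(z>.009)&(z<.02),'tray rim')
print('floor',np.median(z[310:340,430:460]))
```

```text
lid 0.68 [200.3, 265.6] 1634
lidtop 1124 [0.5325 0.2657 0.0915] rect ((533.450927734375, 266.77447509765625), (60.67488479614258, 104.84745788574219), 6.748730182647705) z [0.0876 0.0914 0.0957]
handle 121 [0.5327 0.266  0.1182] rect ((532.9359130859375, 266.3387756347656), (12.958325386047363, 38.95915603637695), 5.970871448516846) z [0.1082 0.1187 0.1228]
clip 0.8 [304.3, 230.7] 292
cliptop 78 [0.6155 0.0294 0.0787] rect ((617.34814453125, 30.507078170776367), (52.260841369628906, 24.977001190185547), 67.41421508789062) z [0.0705 0.0797 0.0847]
clip 0.76 [328.0, 264.7] 330
cliptop 109 [ 0.5298 -0.0236  0.0789] rect ((529.6997680664062, -24.009227752685547), (55.21565628051758, 28.068655014038086), 69.42613220214844) z [0.0709 0.0798 0.0846]
clip 0.61 [310.3, 296.4] 322
cliptop 102 [0.4559 0.0131 0.0785] rect ((453.9220886230469, 11.181022644042969), (54.674896240234375, 26.38512420654297), 48.10091781616211) z [0.0703 0.0796 0.0844]
tray 0.92 [421.9, 267.9] 1869
tray 1753 [ 0.5177 -0.2439  0.0049] rect ((518.4542846679688, -242.62908935546875), (86.32160949707031, 127.8507919311523
[... 6730 characters left out ...]
  92   89   93   90   94   91   90   93   92   87   89   93   92   91
    91   88   87   95   90   95   89   90   95   93   89   92   90   93
    95   92   91   87]
 [  92   94   95   93   91   92   91   92   91   91   88   88   91   92
    92   92   93   92   90   93   91   89   93   91   89   93   91   87
    92   91   91   92]
 [  89   91   90   91   90   92   88   94   89   90   92   93   91   90
    94   93   93   92   90   90   89   93   92   93   91   91   90   93
    88   90   90   93]]
tray rim 315 [ 0.5171 -0.2432  0.0129] rect ((517.7022094726562, -243.18038940429688), (84.73804473876953, 128.83609008789062), 4.352120876312256) z [0.0093 0.0128 0.0171]
floor -0.0007074046999790632
```

View pics/cropb.png

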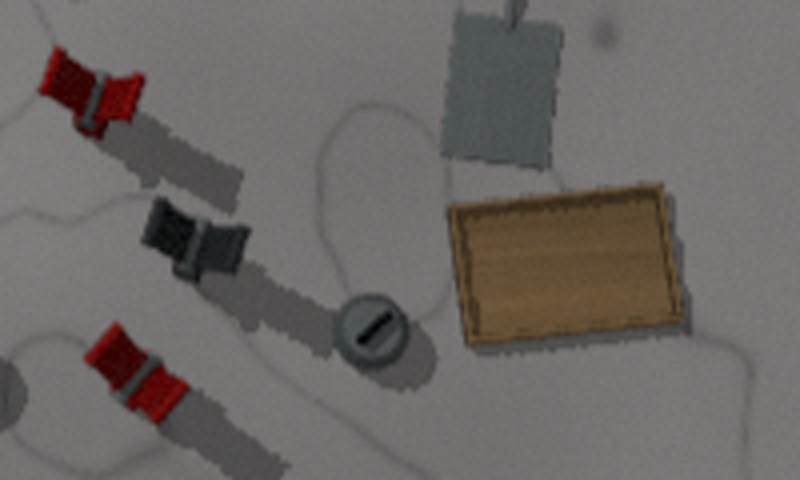

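The crop shows a dark clip at (195,245), red look-alikes at (90,90) and (135,370), and the tray at (570,260). The lid's handle and top measure 13x39 and 61x105 mm at z 0.119 and 0.0915, matching the sizes given.

```bash
cat >> h.py <<'E'
from scipy.spatial.transform import Rotation as Ro
def rel(pos,yaw,tilt=(180,0)):
    o=telemetry.get_obs()
    R0=Ro.from_euler('xyz',o['orientation'],degrees=True)
    R1=Ro.from_euler('xyz',[tilt[0],tilt[1],yaw],degrees=True)
    d=R0.inv().apply(np.array(pos)-o['tool_pos']); r=(R0.inv()*R1).as_rotvec(degrees=True)
    print('clk',round(o['clock'],2),'pos',o['tool_pos'].round(4),'ori',o['orientation'].round(2),'j',o['joint_pos'].round(1),'open',round(o['opening'],4),'F',o['force'].round(1))
    print('shift',d.round(4),'turn',r.round(2))
E
python3 - <<'E'
from h import *
rel([.533,.2665,.19],-83.6)
E
```

```text
clk 1.25 pos [0.2702 0.6185 0.2266] ori [-180.     -0.    -23.59] j [ 82.9  20.5   0.7   0.  -70.1 -16.5] open 0.0879 F [-0.  -0.5  0.6]
shift [0.3817 0.2174 0.0366] turn [-0.   -0.   60.01]
```

Emit:
jog_arm(
  targets="0.048 0.027 0.005 0 0 7.5 1; 0.096 0.054 0.009 0 0 15 1; 0.144 0.082 0.014 0 0 22.5 1; 0.192 0.109 0.018 0 0 30 1; 0.240 0.136 0.023 0 0 37.5 1; 0.288 0.163 0.028 0 0 45 1; 0.336 0.191 0.032 0 0 52.5 1; 0.382 0.217 0.037 0 0 60 1",
)

```text
clock: 2.25
tool_pos: [0.5344, 0.2653, 0.1898]
orientation: [-180.0, 0.0, -83.8]
force: [0.1, 1.3, 0.1]
opening: 0.0874
```

Run:
```python
from h import *
s=snapshot('wrist');save(s,'w1')
rel([.533,.2665,.096],-83.5)
P,ok=cloud(s);z=P[...,2]
near=(abs(P[...,0]-.533)<.06)&(abs(P[...,1]-.2665)<.075)&ok
for a,b,n in [(.113,.126,'handle'),(.086,.098,'top')]:
    m=near&(z>a)&(z<b); print(n,m.sum(),np.median(z[m]) if m.sum() else 0, cv2.minAreaRect((P[m][:,:2]*1000).astype(np.float32)) if m.sum()>5 else 0)
```

```text
clk 2.3 pos [0.5363 0.261  0.1888] ori [ 1.7996e+02 -9.0000e-02 -8.4350e+01] j [ 44.7  14.8 -12.6   0.1 -62.6 -39.1] open 0.088 F [ 1.4 -2.1 -0.4]
shift [-0.006   0.0027  0.0928] turn [ 0.04 -0.09 -0.85]
handle 1426 0.12020551975493264 ((532.411865234375, 266.07513427734375), (11.708768844604492, 39.70512008666992), 6.060196876525879)
top 12663 0.09238391682538238 ((532.9447631835938, 263.6627197265625), (60.11984634399414, 98.1368637084961), 6.3323774337768555)
```

View pics/w1.png

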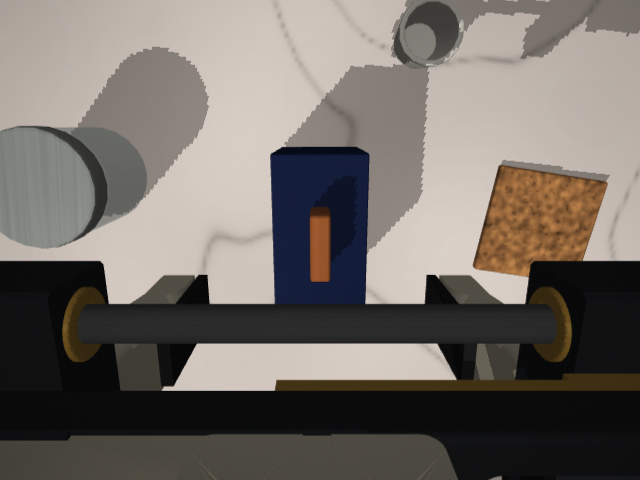

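The wrist view shows the lid's orange handle at (320,245), between the open fingers. From its depth the handle is at (0.532, 0.266), yaw 6.1°, which agrees with the top view to 1 mm.

Run:
```python
from h import *
rel([.5326,.2662,.096],-83.8)
```

```text
clk 2.3 pos [0.5363 0.261  0.1888] ori [ 1.7996e+02 -9.0000e-02 -8.4350e+01] j [ 44.7  14.8 -12.6   0.1 -62.6 -39.1] open 0.088 F [ 1.4 -2.1 -0.4]
shift [-0.0057  0.0032  0.0928] turn [ 0.04 -0.09 -0.55]
```

Emit:
jog_arm(
  targets="-0.0057 0.0032 0.02 0 -0.1 -0.55 1; -0.0057 0.0032 0.045 0 -0.1 -0.55 1; -0.0057 0.0032 0.065 0 -0.1 -0.55 1; -0.0057 0.0032 0.08 0 -0.1 -0.55 1; -0.0057 0.0032 0.089 0 -0.1 -0.55 1; -0.0057 0.0032 0.0925 0 -0.1 -0.55 1; -0.0057 0.0032 0.0925 0 -0.1 -0.55 1; -0.0057 0.0032 0.0925 0 -0.1 -0.55 0.3",
)

```text
clock: 3.3
tool_pos: [0.5329, 0.2665, 0.097]
orientation: [-180.0, 0.0, -83.8]
force: [-0.5, 0.1, -0.5]
opening: 0.0821
```

Run:
```python
from h import *
rel([.5326,.2662,.096],-83.8)
```

```text
clk 3.3 pos [0.5329 0.2665 0.097 ] ori [-1.7998e+02  4.0000e-02 -8.3790e+01] j [ 45.3  19.7 -19.1  -0.  -51.2 -39.1] open 0.0821 F [-0.5  0.1 -0.5]
shift [0.0002 0.0003 0.001 ] turn [-0.02  0.04  0.01]
```

Emit:
jog_arm(
  targets="0 0 0.0005 0 0 0 -1; 0 0 0.0005 0 0 0 -1; 0 0 0.0005 0 0 0 -1; 0 0 0.0005 0 0 0 -1; 0 0 0.0005 0 0 0 -1; 0 0 0.0005 0 0 0 -1; 0 0 0.0005 0 0 0 -1; 0 0 0.0005 0 0 0 -1",
)

```text
clock: 4.3
tool_pos: [0.5328, 0.2664, 0.0964]
orientation: [-180.0, 0.0, -83.8]
force: [-0.1, 1.0, -1.2]
opening: 0.0121
```

Emit:
jog_arm(
  targets="0 0 -0.003 0 0 0 -1; 0 0 -0.01 0 0 0 -1; 0 0 -0.025 0 0 0 -1; 0 0 -0.045 0 0 0 -1; 0 0 -0.07 0 0 0 -1; 0 0 -0.095 0 0 0 -1; 0 0 -0.115 0 0 0 -1; 0 0 -0.125 0 0 0 -1",
)

```text
clock: 5.3
tool_pos: [0.5332, 0.2667, 0.2237]
orientation: [-179.9, 0.1, -83.8]
force: [0.3, 0.3, -1.6]
opening: 0.012
```

Run:
```python
from h import *
rel([.519,-.2432,.222],-85.6)
s=snapshot('side');save(s,'s2')
s=snapshot('wrist');save(s,'w2')
s=snapshot('top')
P,ok=cloud(s);z=P[...,2]
m=np.zeros((480,640),bool);m[245:300,385:460]=1
m&=ok&(z>.009)&(z<.02)
print(cv2.minAreaRect((P[m][:,:2]*1000).astype(np.float32)))
```

```text
clk 5.3 pos [0.5332 0.2667 0.2237] ori [-1.7986e+02  1.3000e-01 -8.3790e+01] j [ 45.3  13.2 -10.   -0.  -66.6 -39.1] open 0.012 F [ 0.3  0.3 -1.6]
shift [5.053e-01 6.930e-02 4.000e-04] turn [-0.14  0.13  1.81]
((517.58984375, -243.31967163085938), (84.27430725097656, 128.61289978027344), 4.507370471954346)
```

View pics/s2.png

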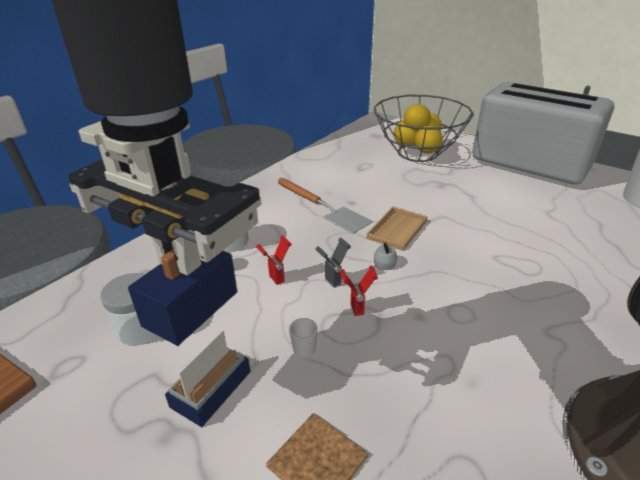

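The side view shows the lid hanging level at (185,290), with the tin and tall card uncovered at (208,380). The tray at (397,228) is clear.

Emit:
jog_arm(
  targets="0.02 0.003 0 0 0.1 0.2 -1; 0.06 0.008 0 0 0.1 0.4 -1; 0.11 0.015 0 0 0.1 0.6 -1; 0.165 0.023 0 0 0.1 0.8 -1; 0.22 0.031 0 0 0.1 1 -1; 0.275 0.038 0 0 0.1 1.2 -1; 0.33 0.046 0 0 0.1 1.4 -1; 0.385 0.053 0 0 0.1 1.6 -1",
)

```text
clock: 6.45
tool_pos: [0.5203, -0.1244, 0.2206]
orientation: [180.0, -0.0, -85.4]
force: [1.0, 0.3, -0.3]
opening: 0.0119
```

Run:
```python
from h import *
rel([.5177,-.2432,.2],-85.6)
```

```text
clk 6.45 pos [ 0.5203 -0.1244  0.2206] ori [ 1.7997e+02 -2.0000e-02 -8.5410e+01] j [  7.6   7.6 -17.5   0.  -64.9  -3. ] open 0.0119 F [ 1.   0.3 -0.3]
shift [0.1182 0.0121 0.0207] turn [ 0.03 -0.02  0.19]
```

Emit:
jog_arm(
  targets="0.05 0.005 0.005 0 0 0.2 -1; 0.085 0.009 0.01 0 0 0.2 -1; 0.105 0.011 0.02 0 0 0.2 -1; 0.116 0.012 0.03 0 0 0.2 -1; 0.1182 0.0121 0.04 0 0 0.2 -1; 0.1182 0.0121 0.05 0 0 0.2 -1; 0.1182 0.0121 0.05 0 0 0.2 -1; 0.1182 0.0121 0.05 0 0 0.2 -1",
)

```text
clock: 7.45
tool_pos: [0.518, -0.2428, 0.171]
orientation: [180.0, -0.0, -85.6]
force: [-0.4, -0.7, -0.2]
opening: 0.0118
```

Run:
```python
from h import *
rel([.5177,-.2432,.07],-85.6)
s=snapshot('wrist');save(s,'w3');P,ok=cloud(s);z=P[...,2]
m=ok&(z>.008)&(z<.02)&(abs(P[...,0]-.518)<.06)&(abs(P[...,1]+.243)<.08)
print('tray',m.sum(),cv2.minAreaRect((P[m][:,:2]*1000).astype(np.float32)))
s=snapshot('top');save(s,'t3');P,ok=cloud(s);z=P[...,2]
m=ok&(z>.105)&(z<.14)&(abs(P[...,0]-.518)<.06)&(abs(P[...,1]+.243)<.08)
print('lidtop',m.sum(),np.median(z[m]),cv2.minAreaRect((P[m][:,:2]*1000).astype(np.float32)))
```

```text
clk 7.45 pos [ 0.518  -0.2428  0.171 ] ori [ 1.800e+02 -4.000e-02 -8.556e+01] j [ -5.5  13.4 -17.1   0.  -59.5   9.9] open 0.0118 F [-0.4 -0.7 -0.2]
shift [0.0003 0.0004 0.101 ] turn [ 0.   -0.04  0.04]
tray 925 ((521.1239624023438, -298.2275390625), (84.13065338134766, 19.728046417236328), 4.57903528213501)
lidtop 155 0.12347795797393861 ((495.52081298828125, -230.2614288330078), (118.31352996826172, 50.900230407714844), 64.63096618652344)
```

View pics/w3.png

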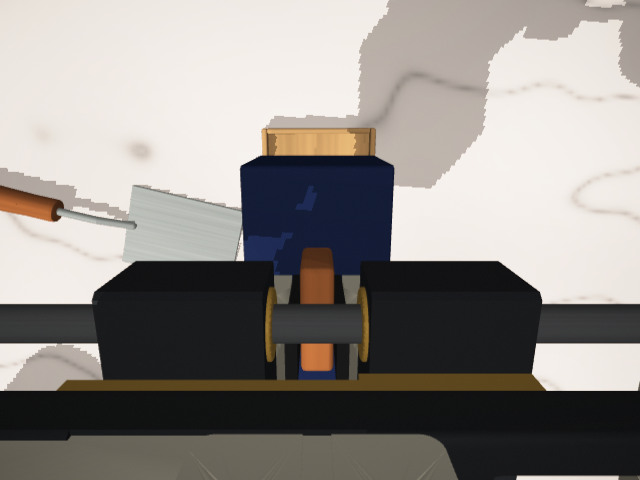

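View pics/t3.png

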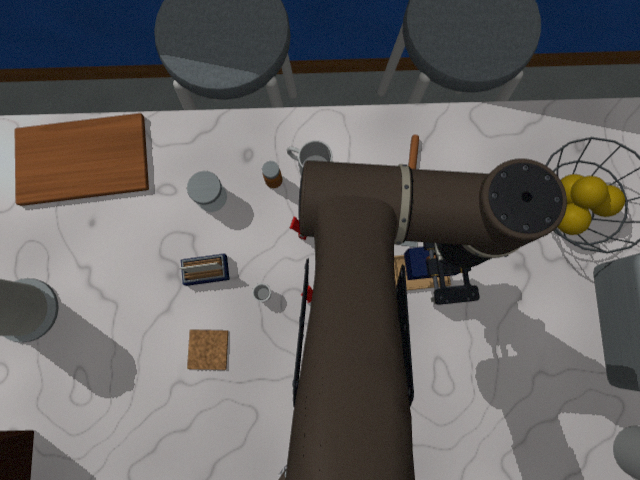

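The wrist view shows the navy lid at (317,215) in line with the tray, whose far end shows at (320,140). The tray centre worked out from that end agrees to about 1 mm, so I lower.

Emit:
jog_arm(
  targets="0.0006 0.0004 0.015 0 0 0 -1; 0.0006 0.0004 0.04 0 0 0 -1; 0.0006 0.0004 0.065 0 0 0 -1; 0.0006 0.0004 0.082 0 0 0 -1; 0.0006 0.0004 0.092 0 0 0 -1; 0.0006 0.0004 0.097 0 0 0 -1; 0.0006 0.0004 0.099 0 0 0 -1; 0.0006 0.0004 0.1 0 0 0 -1",
)

```text
clock: 8.55
tool_pos: [0.5181, -0.2437, 0.0716]
orientation: [-179.9, -0.1, -85.6]
force: [-0.2, -0.0, -0.2]
opening: 0.0117
```

Run:
```python
from h import *
rel([.5175,-.2435,.070],-85.6)
s=snapshot('side');save(s,'s4')
c=s['img'][170:290,320:480]; cv2.imwrite('pics/s4c.png',cv2.resize(c,None,fx=4,fy=4,interpolation=cv2.INTER_CUBIC)[:,:,::-1])
```

```text
clk 8.55 pos [ 0.5181 -0.2437  0.0716] ori [-1.7993e+02 -5.0000e-02 -8.5570e+01] j [ -5.6  19.4 -23.6   0.1 -46.8  10. ] open 0.0117 F [-0.2 -0.  -0.2]
shift [-0.0002  0.0006  0.0016] turn [-0.07 -0.05  0.03]
```

View pics/s4c.png

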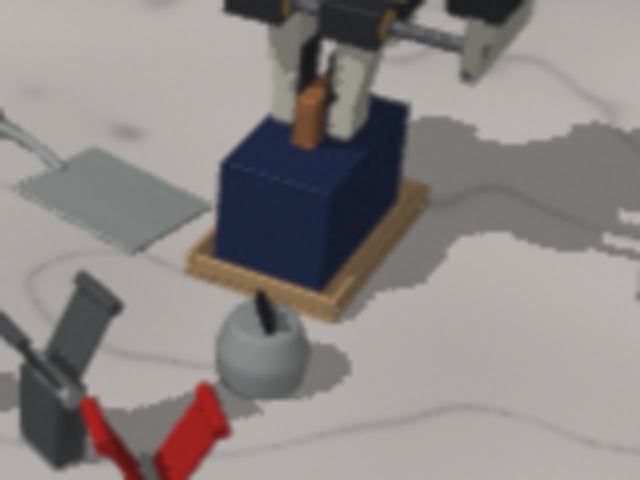

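The lid sits inside the tray's rim at (310,200) in the crop. I lower the last millimetre until it touches.

Emit:
jog_arm(
  targets="0 0 0.001 0 0 0 -1; 0 0 0.0015 0 0 0 -1; 0 0 0.002 0 0 0 -1; 0 0 0.002 0 0 0 -1; 0 0 0.002 0 0 0 -0.6; 0 0 0.002 0 0 0 -0.4; 0 0 0.002 0 0 0 0; 0 0 0.002 0 0 0 0",
)

```text
clock: 9.6
tool_pos: [0.5181, -0.2436, 0.0695]
orientation: [-179.9, -0.0, -85.6]
force: [-0.6, -0.0, -0.7]
opening: 0.0403
```

Emit:
jog_arm(
  targets="0 0 -0.01 0 0 0 0.3; 0 0 -0.04 0 0 0 1; 0 0 -0.08 0 0 0 1; 0 0 -0.12 0 0 -8 1; -0.04 0 -0.13 0 0 -16 1; -0.09 0 -0.13 0 0 -24 1; -0.14 0 -0.13 0 0 -32 1; -0.17 0 -0.13 0 0 -40 1",
)

```text
clock: 10.6
tool_pos: [0.5046, -0.0723, 0.2004]
orientation: [-179.9, -0.1, -45.2]
force: [0.0, 0.6, 0.3]
opening: 0.0876
```

Run:
```python
from h import *
rel([.5297,-.024,.16],-20.6)
s=snapshot('side')
P,ok=cloud(s);z=P[...,2]
c=s['img'][170:290,320:480]; cv2.imwrite('pics/s5c.png',cv2.resize(c,None,fx=4,fy=4,interpolation=cv2.INTER_CUBIC)[:,:,::-1])
```

```text
clk 10.6 pos [ 0.5046 -0.0723  0.2004] ori [-1.7991e+02 -1.2000e-01 -4.5240e+01] j [ 14.    6.  -22.2   0.1 -61.7  30.7] open 0.0876 F [0.  0.6 0.3]
shift [-0.0167 -0.0517  0.0404] turn [ -0.06  -0.14 -24.64]
```

View pics/s5c.png

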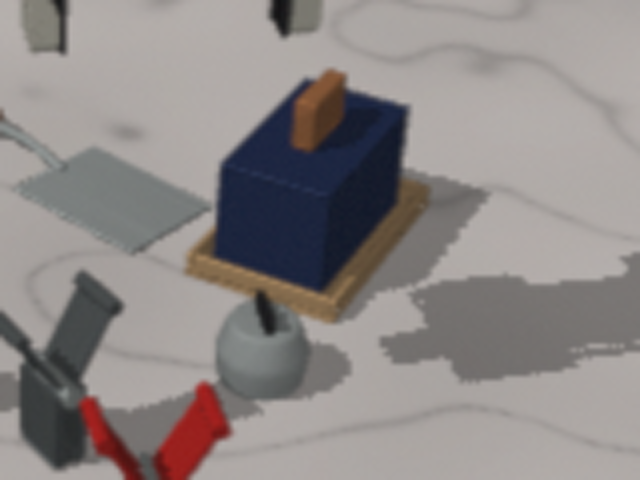

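The crop shows the lid standing upright inside the tray at (310,200), with the fingers clear of it. Next is the clip.

Emit:
jog_arm(
  targets="-0.01 -0.015 -0.005 0 0 -6 1; -0.0167 -0.03 0 0 0 -12 1; -0.0167 -0.042 0.01 0 0 -18 1; -0.0167 -0.05 0.02 0 0 -24.6 1; -0.0167 -0.0517 0.025 0 0 -24.6 1; -0.0167 -0.0517 0.025 0 0 -24.6 1; -0.0167 -0.0517 0.025 0 0 -24.6 1; -0.0167 -0.0517 0.025 0 0 -24.6 1",
)

```text
clock: 11.65
tool_pos: [0.5294, -0.0222, 0.176]
orientation: [-179.9, -0.2, -20.3]
force: [0.0, -0.4, 0.6]
opening: 0.0872
```

Run:
```python
from h import *
s=snapshot('wrist');save(s,'w6')
P,ok=cloud(s);z=P[...,2];im=s['img'].astype(int)
near=(np.hypot(P[...,0]-.53,P[...,1]+.024)<.045)&ok
m=near&(z>.074)&(z<.09)
print(m.sum(),cv2.minAreaRect((P[m][:,:2]*1000).astype(np.float32)),np.percentile(z[m],[5,50,95]))
q=P[m]; a=np.array([np.cos(np.radians(69.4)),np.sin(np.radians(69.4))])
pr=(q[:,:2]-[.53,-.024])@a
for g in (pr>.015,pr<-.015):
    k=q[g]; print(g.sum(),k.mean(0).round(4),cv2.minAreaRect((k[:,:2]*1000).astype(np.float32)))
np.save('pics/rolls.npy',q)
rel([.5297,-.024,.063],-20.6)
```

```text
1221 ((528.7234497070312, -24.840267181396484), (55.91176223754883, 28.539203643798828), 69.44469451904297) [0.07521214 0.08153043 0.08308891]
606 [ 0.5376 -0.003   0.0811] ((536.8493041992188, -3.138303756713867), (9.356419563293457, 28.541696548461914), 68.91485595703125)
615 [ 0.5211 -0.047   0.0809] ((520.4724731445312, -46.93373489379883), (8.793242454528809, 28.562971115112305), 67.89227294921875)
clk 11.7 pos [ 0.5294 -0.0222  0.1759] ori [-179.91   -0.18  -20.27] j [ 18.9   9.1 -21.9   0.1 -58.8  50.8] open 0.0879 F [-0.5  0.   0.5]
shift [0.0006 0.0018 0.1129] turn [-0.09 -0.18  0.33]
```

View pics/w6.png

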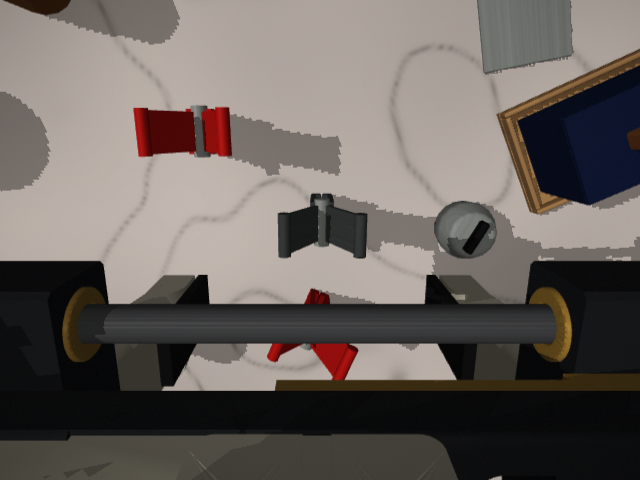

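The wrist view shows the dark clip's rolls at (284,235) and (359,235), centred between the fingers. The red ones at (183,132) and (315,340) are clear of them. The rolls measure 55.9 x 28.5 mm with tops at z 82 mm, as described.

Run:
```python
from h import *
rel([.5287,-.0249,.061],-20.5)
```

```text
clk 11.7 pos [ 0.5294 -0.0222  0.1759] ori [-179.91   -0.18  -20.27] j [ 18.9   9.1 -21.9   0.1 -58.8  50.8] open 0.0879 F [-0.5  0.   0.5]
shift [-0.      0.003   0.1149] turn [-0.09 -0.18  0.23]
```

Emit:
jog_arm(
  targets="0 0.003 0.015 -0.1 -0.2 0.2 1; 0 0.003 0.04 -0.1 -0.2 0.2 1; 0 0.003 0.07 -0.1 -0.2 0.2 1; 0 0.003 0.092 -0.1 -0.2 0.2 1; 0 0.003 0.106 -0.1 -0.2 0.2 1; 0 0.003 0.114 -0.1 -0.2 0.2 1; 0 0.003 0.115 -0.1 -0.2 0.2 1; 0 0.003 0.115 -0.1 -0.2 0.2 1",
)

```text
clock: 12.7
tool_pos: [0.5292, -0.0248, 0.0615]
orientation: [-180.0, -0.0, -20.5]
force: [-0.0, -0.5, 0.5]
opening: 0.0874
```

Run:
```python
from h import *
rel([.5287,-.0249,.061],-20.5)
s=snapshot('side')
c=s['img'][190:320,240:420]; cv2.imwrite('pics/s7c.png',cv2.resize(c,None,fx=4,fy=4,interpolation=cv2.INTER_CUBIC)[:,:,::-1])
```

```text
clk 12.7 pos [ 0.5292 -0.0248  0.0615] ori [-1.7997e+02 -3.0000e-02 -2.0460e+01] j [ 18.5  16.8 -29.6   0.  -43.6  51. ] open 0.0874 F [-0.  -0.5  0.5]
shift [-0.0004  0.0002  0.0005] turn [-0.03 -0.03  0.04]
```

View pics/s7c.png

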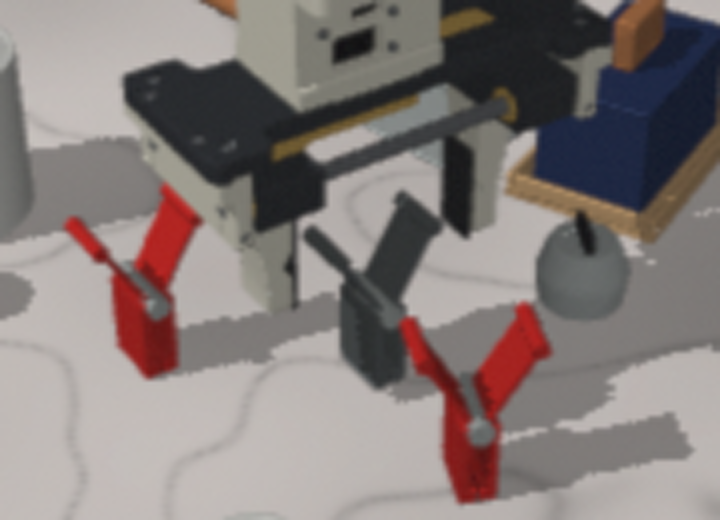

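The side crop shows the fingers on both sides of the dark clip's rolls at (325,245) and (415,215), with the reds clear. I close part way first.

Emit:
jog_arm(
  targets="0 0 0 0 0 0 0.4; 0 0 0 0 0 0 0.25; 0 0 0 0 0 0 0.2; 0 0 0 0 0 0 0.1; 0 0 -0.001 0 0 0 0.05; 0 0 -0.002 0 0 0 0.05; 0 0 -0.003 0 0 0 0.05; 0 0 -0.004 0 0 0 0.05",
)

```text
clock: 13.75
tool_pos: [0.529, -0.0248, 0.0654]
orientation: [-180.0, -0.0, -20.5]
force: [-0.6, -0.9, -1.0]
opening: 0.0459
```

Run:
```python
from h import *
rel([.5287,-.0249,.061],-20.5)
s=snapshot('side')
c=s['img'][190:320,240:420]; cv2.imwrite('pics/s8c.png',cv2.resize(c,None,fx=4,fy=4,interpolation=cv2.INTER_CUBIC)[:,:,::-1])
```

```text
clk 13.75 pos [ 0.529  -0.0248  0.0654] ori [-1.7997e+02 -2.0000e-02 -2.0470e+01] j [ 18.5  16.4 -29.4  -0.  -44.2  51. ] open 0.0459 F [-0.6 -0.9 -1. ]
shift [-0.0003  0.0002  0.0044] turn [-0.03 -0.02  0.03]
```

View pics/s8c.png

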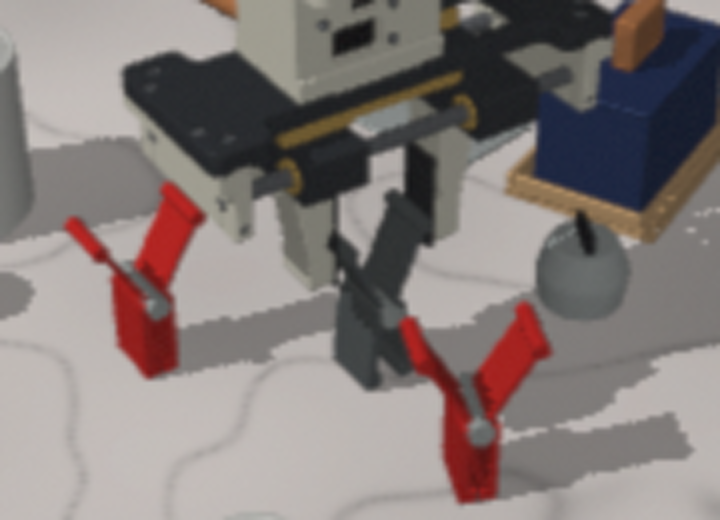

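The crop shows both rolls held, the jaws opening, and the clip still upright at (375,290). I lift gently, then squeeze fully.

Emit:
jog_arm(
  targets="0 0 -0.002 0 0 0 0.04; 0 0 -0.005 0 0 0 0.02; 0 0 -0.01 0 0 0 0; 0 0 -0.018 0 0 0 -0.05; 0 0 -0.028 0 0 0 -0.1; 0 0 -0.038 0 0 0 -0.2; 0 0 -0.046 0 0 0 -0.4; 0 0 -0.05 0 0 0 -1",
)

```text
clock: 14.8
tool_pos: [0.5293, -0.0247, 0.1163]
orientation: [-179.9, -0.1, -20.5]
force: [0.2, 0.6, -0.7]
opening: 0.0249
```

Run:
```python
from h import *
rel([.5287,-.0249,.061],-20.5)
s=snapshot('side')
c=s['img'][150:320,240:420]; cv2.imwrite('pics/s9c.png',cv2.resize(c,None,fx=3.5,fy=3.5,interpolation=cv2.INTER_CUBIC)[:,:,::-1])
```

```text
clk 14.8 pos [ 0.5293 -0.0247  0.1163] ori [-1.7993e+02 -7.0000e-02 -2.0460e+01] j [ 18.5  12.7 -26.2  -0.  -51.   51. ] open 0.0249 F [ 0.2  0.6 -0.7]
shift [-0.0006  0.0005  0.0553] turn [-0.07 -0.07  0.04]
```

View pics/s9c.png

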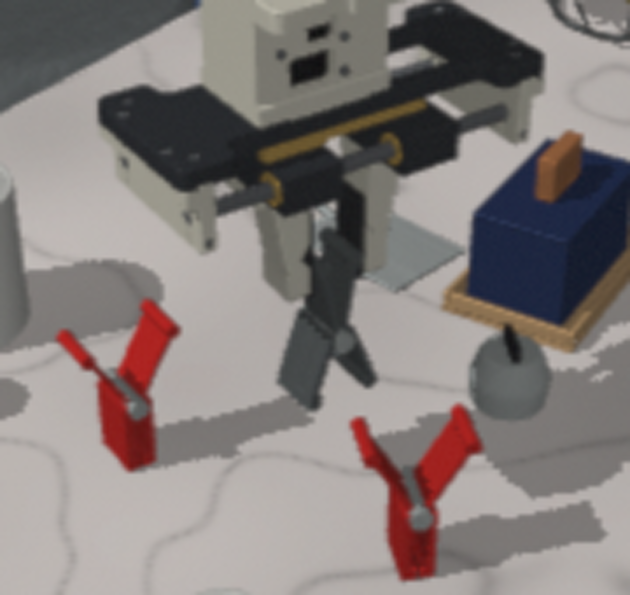

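The crop shows the clip hanging upright, fully squeezed, with its jaws open at (325,370). The lid is undisturbed. Next I measure the card.

Run:
```python
from h import *
for n in ['top','side']:
    s=snapshot(n);save(s,n+'10')
    P,ok=cloud(s);z=P[...,2]
    near=(abs(P[...,0]-.533)<.05)&(abs(P[...,1]-.266)<.07)&ok
    m=near&(z>.078)&(z<.09)
    print(n,'card',m.sum(),np.median(P[m],0) if m.sum() else '',cv2.minAreaRect((P[m][:,:2]*1000).astype(np.float32)) if m.sum()>3 else '')
    m=near&(z>.058)
    if m.sum()>3: print('card z>58',m.sum(),P[m].mean(0),cv2.minAreaRect((P[m][:,:2]*1000).astype(np.float32)))
    m=near&(z>.012)
    print('tin',m.sum(),cv2.minAreaRect((P[m][:,:2]*1000).astype(np.float32)))
    print(models.spot_point('card_top',s)[:2], models.spot_point('tin',s)[:2])
    c=s['img'][240:300,160:250] if n=='top' else s['img'][310:440,140:280]
    cv2.imwrite(f'pics/{n}10c.png',cv2.resize(c,None,fx=4,fy=4,interpolation=cv2.INTER_CUBIC)[:,:,::-1])
    print(n,'proj nominal',proj(s,[.533,.2663,.082]))
rel([.533,.2663,.205],-83.8)
```

```text
top card 0  
card z>58 167 [0.48976764 0.21068682 0.5242875 ] ((492.8751525878906, 214.30487060546875), (19.70018768310547, 36.57057189941406), 1.5911931991577148)
tin 167 ((492.8751525878906, 214.30487060546875), (19.70018768310547, 36.57057189941406), 1.5911931991577148)
[] []
top proj nominal [198.05532291 265.14251478]
side card 226 [0.53006836 0.26767495 0.08157321] ((530.5824584960938, 267.023681640625), (5.276398658752441, 82.99727630615234), 6.239245891571045)
card z>58 925 [0.52210138 0.26315913 0.14249325] ((515.6710815429688, 268.80859375), (81.42449951171875, 53.9974479675293), 81.12071990966797)
tin 4017 ((519.040283203125, 268.3214416503906), (115.65484619140625, 61.59856033325195), 81.70902252197266)
[{'uv': [201.9, 353.3], 'conf': 0.75}, {'uv': [231.1, 242.5], 'conf': 0.46}] [{'uv': [396.5, 226.2], 'conf': 0.69}, {'uv': [210.4, 388.4], 'conf': 0.67}]
side proj nominal [201.00167614 349.44488669]
clk 15.15 pos [ 0.5288 -0.0248  0.1151] ori [-1.7999e+02  1.0000e-02 -2.0460e+01] j [ 18.5  12.8 -26.2  -0.  -50.9  51. ] open 0.025 F [-0.1  0.4 -0.3]
shift [-0.0979 -0.2742 -0.0898] turn [-0.000e+00  1.000e-02  6.334e+01]
```

View pics/top10c.png

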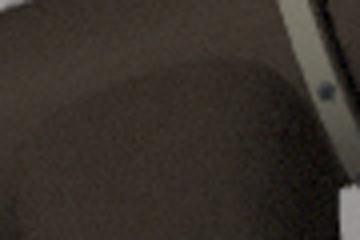

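View pics/side10c.png

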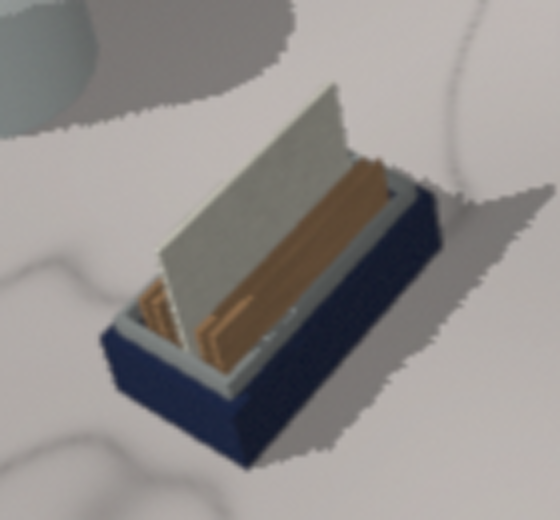

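The side crop shows the card standing in the tin, its top edge running from (160,250) to (335,90). The measured top is z 81.6 mm, length 83 mm, yaw 6.2°, as it should be. The arm hides the tin from the top camera.

Emit:
jog_arm(
  targets="0 0 -0.02 0 0 0 -1; 0 0 -0.05 0 0 4 -1; -0.005 -0.015 -0.08 0 0 10 -1; -0.015 -0.042 -0.092 0 0 17 -1; -0.03 -0.085 -0.095 0 0 25 -1; -0.045 -0.128 -0.095 0 0 33 -1; -0.06 -0.17 -0.095 0 0 41 -1; -0.073 -0.205 -0.095 0 0 48 -1",
)

```text
clock: 16.15
tool_pos: [0.5318, 0.1944, 0.2099]
orientation: [180.0, 0.0, -68.7]
force: [0.8, 0.0, -0.4]
opening: 0.0253
```

Run:
```python
from h import *
rel([.532,.2665,.205],-83.8)
```

```text
clk 16.15 pos [0.5318 0.1944 0.2099] ori [ 1.7998e+02  1.0000e-02 -6.8680e+01] j [ 39.9  11.1 -14.7  -0.  -64.3 -18.5] open 0.0253 F [ 0.8  0.  -0.4]
shift [-0.0671 -0.0264  0.0049] turn [ 0.03  0.   15.12]
```

Emit:
jog_arm(
  targets="-0.025 -0.01 0.002 0 0 5 -1; -0.045 -0.018 0.003 0 0 9 -1; -0.058 -0.023 0.005 0 0 12 -1; -0.065 -0.0255 0.005 0 0 14 -1; -0.0671 -0.0264 0.005 0 0 15.1 -1; -0.0671 -0.0264 0.005 0 0 15.1 -1; -0.0671 -0.0264 0.005 0 0 15.1 -1; -0.0671 -0.0264 0.005 0 0 15.1 -1",
)

```text
clock: 17.15
tool_pos: [0.5321, 0.2662, 0.205]
orientation: [180.0, 0.0, -83.8]
force: [0.6, 0.9, 0.6]
opening: 0.0252
```

Run:
```python
from h import *
rel([.532,.2665,.205],-83.8)
for n in ['wrist','side']:
    s=snapshot(n);save(s,n+'11')
    P,ok=cloud(s);z=P[...,2]
    near=(abs(P[...,0]-.533)<.05)&(abs(P[...,1]-.266)<.07)&ok
    for a,b in [(.077,.09),(.025,.045)]:
        m=near&(z>a)&(z<b)
        print(n,a,b,m.sum(),P[m].mean(0) if m.sum()>3 else '',cv2.minAreaRect((P[m][:,:2]*1000).astype(np.float32)) if m.sum()>3 else '')
    print('jaw',[(models.spot_point(k,s)[:2]) for k in ['jaw_a','jaw_b','clip','card_top']])
```

```text
clk 17.15 pos [0.5321 0.2662 0.205 ] ori [179.98   0.   -83.78] j [ 45.4  13.9 -11.6  -0.  -64.5 -39.1] open 0.0252 F [0.6 0.9 0.6]
shift [-0.0003  0.0001 -0.    ] turn [0.02 0.   0.02]
wrist 0.077 0.09 329 [0.53443345 0.24973698 0.0820992 ] ((534.3960571289062, 249.0326690673828), (2.792802333831787, 48.4164924621582), 6.123649597167969)
wrist 0.025 0.045 2373 [0.53617044 0.23979378 0.03339966] ((532.5995483398438, 266.568603515625), (60.118614196777344, 103.92918395996094), 6.230609893798828)
jaw [[{'uv': [296.9, 251.8], 'conf': 0.95}, {'uv': [345.6, 252.1], 'conf': 0.84}], [{'uv': [296.9, 251.8], 'conf': 0.95}, {'uv': [345.6, 252.1], 'conf': 0.84}], [{'uv': [317.8, 251.1], 'conf': 0.65}], [{'uv': [319.7, 226.2], 'conf': 0.7}, {'uv': [346.4, 249.1], 'conf': 0.46}]]
side 0.077 0.09 249 [0.52975928 0.26952741 0.08087485] ((530.6857299804688, 266.8480529785156), (5.385574817657471, 83.2309341430664), 6.955387592315674)
side 0.025 0.045 1799 [0.51582681 0.27832118 0.03493967] ((530.0771484375, 266.8743896484375), (60.839576721191406, 104.51029205322266), 5.674166202545166)
jaw [[{'uv': [188.2, 317.4], 'conf': 0.82}, {'uv': [205.3, 323.2], 'conf': 0.72}], [{'uv': [188.2, 317.4], 'conf': 0.82}, {'uv': [205.3, 323.2], 'conf': 0.72}], [{'uv': [275.4, 281.5], 'conf': 0.73}, {'uv': [355.1, 308.3], 'conf': 0.69}], [{'uv': [205.5, 354.1], 'conf': 0.96}, {'uv': [188.1, 320.2], 'conf': 0.45}]]
```

View pics/wrist11.png

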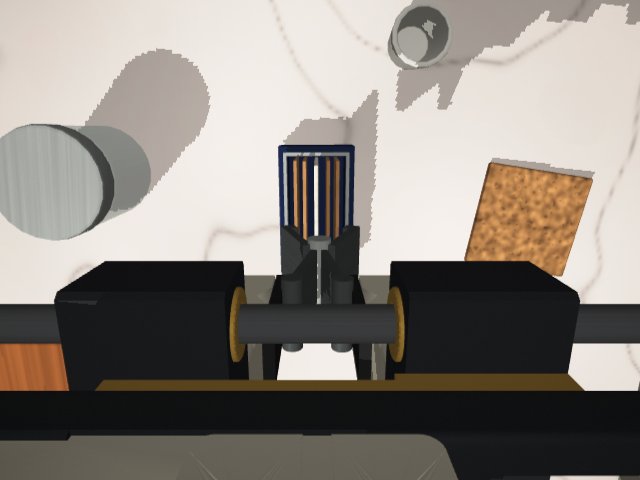

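View pics/side11.png

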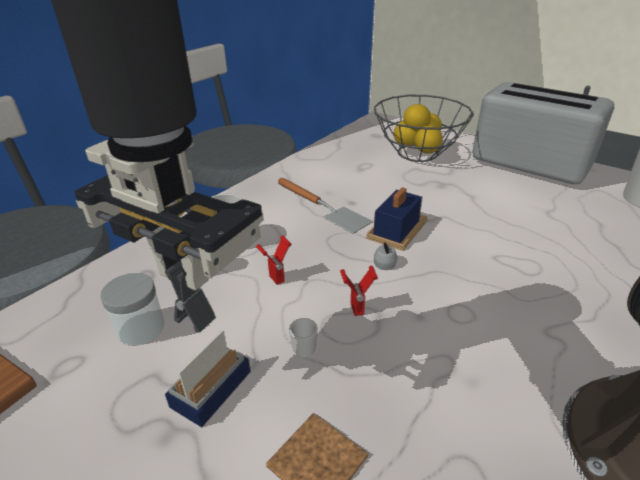

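The wrist view shows the card edge at (318,190), midway between the open jaws at (297,252) and (346,252), with the tin below. The side view shows the clip upright above the tin at (193,305). Next I measure the jaws.

```bash
cat > mj.py <<'E'
from h import *
C=np.array([.5325,.2666,0]);a=np.radians(6.2);ex=np.array([np.cos(a),np.sin(a),0]);ey=np.array([-np.sin(a),np.cos(a),0])
def run(zlo):
  for n in ['wrist','side']:
    s=snapshot(n)
    P,ok=cloud(s)
    L=np.stack([(P-C)@ex,(P-C)@ey,P[...,2]],-1)*1000
    for r in models.cut_out('clip',s)[:3]:
        m=r['region']&ok&(np.hypot(L[...,0],L[...,1])<60)
        if m.sum()<50: continue
        q=L[m]; q=q[(q[:,2]>zlo)]
        print(n,r['conf'],r['uv'],len(q),'z',np.percentile(q[:,2],[1,5,50,95,99]).round(1))
        z0=np.percentile(q[:,2],1)
        low=q[q[:,2]<z0+8]
        print(' low: x',np.percentile(low[:,0],[2,10,50,90,98]).round(1),'y',np.percentile(low[:,1],[2,50,98]).round(1))
        for sgn in (1,-1):
            k=low[sgn*low[:,0]>4]
            if len(k)>3: print('  side',sgn,len(k),'x',np.percentile(k[:,0],[5,50,95]).round(1),'y',np.percentile(k[:,1],[2,50,98]).round(1),'zmin',np.percentile(k[:,2],[2,10]).round(1))
        hi=q[q[:,2]>z0+60]
        if len(hi)>3: print(' hi: x',np.percentile(hi[:,0],[2,50,98]).round(1),'y',np.percentile(hi[:,1],[2,50,98]).round(1))
    K=s['intrinsics']
    for k in models.spot_point('jaw_a',s)[:2]:
        u,v=k['uv'];c=L[int(v)-2:int(v)+3,int(u)-2:int(u)+3].reshape(-1,3);print(' jaw',k['conf'],np.median(c,0).round(1))
E
python3 -c "
from mj import *
run(95)"
```

```text
wrist 0.72 [315.7, 271.3] 5651 z [143.4 146.9 185.2 224.2 224.9]
 low: x [-23.4 -22.7 -14.   18.5  19.3] y [-14.5  -5.8  11.1]
  side 1 270 x [11.2 17.3 19.3] y [-14.5  -6.   10.7] zmin [141.6 142.8]
  side -1 272 x [-23.3 -21.5 -15.8] y [-14.5  -5.7  11.5] zmin [142.4 143.8]
 hi: x [-12.8   4.3  12.1] y [-13.7  -9.1  14.3]
 jaw 0.84 [-15.6  -6.8 163.1]
 jaw 0.62 [ 10.1  -7.  168.8]
side 0.67 [188.0, 298.8] 1584 z [142.5 145.9 175.3 222.9 224.8]
 low: x [-25.3 -24.5 -22.1  11.7  14.7] y [-13.    6.2  15.8]
  side 1 85 x [ 8.2 10.2 14.9] y [ 0.5  9.4 15.7] zmin [140.7 142.2]
  side -1 136 x [-25.2 -23.5 -20.5] y [-13.2   2.5  15.8] zmin [142.8 143.6]
 hi: x [-14.9   4.   10.1] y [-2.9 10.1 14.9]
 jaw 0.9 [  55.4 -233.5   14.8]
 jaw 0.86 [126.5 -83.7   0.6]
```

Against the card, the jaws' outer faces are at x −23 and +19 mm, so I shift +1.8 mm. The jaw ends are at z of about 141 mm. I go down to just above the card first and check again there.

Emit:
jog_arm(
  targets="0 -0.0018 0.004 0 0 0 -1; 0 -0.0018 0.012 0 0 0 -1; 0 -0.0018 0.022 0 0 0 -1; 0 -0.0018 0.032 0 0 0 -1; 0 -0.0018 0.041 0 0 0 -1; 0 -0.0018 0.046 0 0 0 -1; 0 -0.0018 0.048 0 0 0 -1; 0 -0.0018 0.048 0 0 0 -1",
)

```text
clock: 18.95
tool_pos: [0.5339, 0.2668, 0.157]
orientation: [180.0, 0.0, -83.8]
force: [0.3, 0.2, -0.1]
opening: 0.0253
```

```bash
python3 -c "
from mj import *
rel([.532,.2665,.1315],-83.8)
run(85)
s=snapshot('wrist');c=s['img'][130:370,220:420];cv2.imwrite('pics/w12c.png',cv2.resize(c,None,fx=2.5,fy=2.5)[:,:,::-1])
s=snapshot('side');c=s['img'][240:440,120:280];cv2.imwrite('pics/s12c.png',cv2.resize(c,None,fx=3,fy=3,interpolation=cv2.INTER_CUBIC)[:,:,::-1])
"
```

```text
clk 18.95 pos [0.5339 0.2668 0.157 ] ori [179.99   0.   -83.77] j [ 45.3  16.3 -15.   -0.  -58.7 -39.1] open 0.0253 F [ 0.3  0.2 -0.1]
shift [0.0001 0.0019 0.0255] turn [0.01 0.   0.03]
wrist 0.65 [318.0, 270.2] 5578 z [ 95.4  99.  136.7 176.3 176.9]
 low: x [-21.5 -20.7  12.5  20.5  21.2] y [-14.5  -5.6  11.1]
  side 1 275 x [13.1 19.2 21.1] y [-14.5  -5.1  11.4] zmin [93.9 94.9]
  side -1 262 x [-21.4 -19.6 -13.9] y [-14.5  -6.   10.9] zmin [94.9 95.8]
 hi: x [-10.9   6.2  14. ] y [-13.6  -9.4  14.1]
 jaw 0.88 [ 12.   -7.5 121. ]
 jaw 0.81 [-13.   -7.5 117.3]
side 0.72 [195.8, 328.0] 1303 z [ 95.2  98.3 126.4 174.3 177.2]
 low: x [-23.5 -22.6 -20.1  13.4  16.1] y [-12.    6.8  16.1]
  side 1 74 x [10.3 12.7 16.2] y [ 1.7  9.9 16.1] zmin [92.3 94.6]
  side -1 137 x [-23.2 -21.2 -17.3] y [-12.3   4.4  16.1] zmin [95.2 96.3]
 hi: x [-12.9   5.6   9.8] y [-2.1 10.6 15.1]
 jaw 0.86 [-21.9  -2.7  95.8]
 jaw 0.78 [-111.9 -232.5   12.3]
```

View pics/w12c.png

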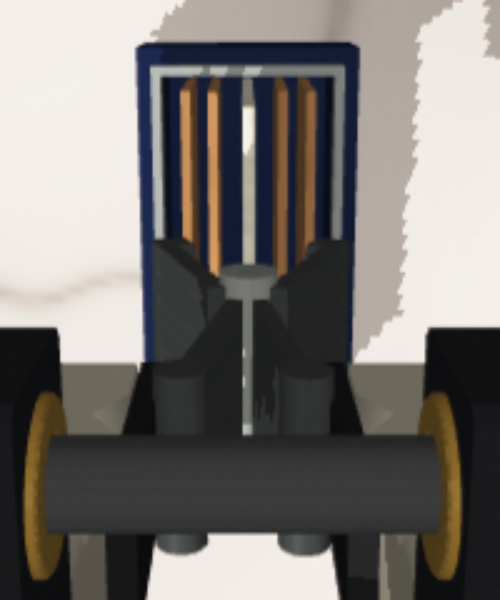

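View pics/s12c.png

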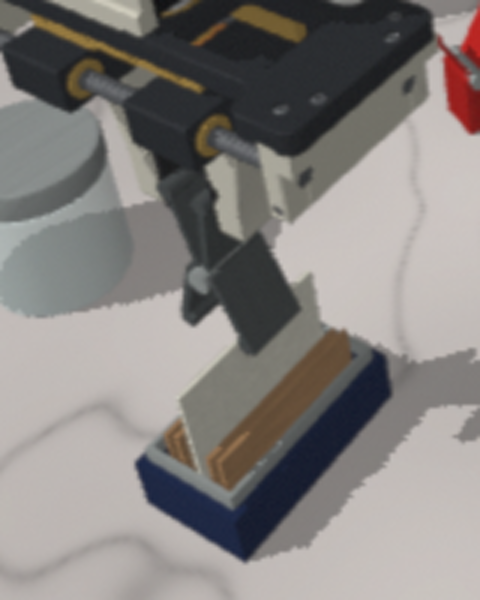

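The wrist crop shows the card edge midway between the jaws (x −21.4 and +21.1 mm). The side crop shows the clip square over the middle, above the edge. The jaw ends are at z of about 93 mm, so I go down 25.5 mm.

Emit:
jog_arm(
  targets="0 0.0002 0.003 0 0 0 -1; 0 0.0002 0.008 0 0 0 -1; 0 0.0002 0.013 0 0 0 -1; 0 0.0002 0.018 0 0 0 -1; 0 0.0002 0.022 0 0 0 -1; 0 0.0002 0.0245 0 0 0 -1; 0 0.0002 0.0258 0 0 0 -1; 0 0.0002 0.0258 0 0 0 -1",
)

```text
clock: 20.35
tool_pos: [0.5337, 0.2667, 0.1312]
orientation: [180.0, 0.0, -83.8]
force: [0.7, -0.2, -1.5]
opening: 0.0253
```

```bash
python3 -c "
from mj import *
rel([.532,.2665,.1315],-83.8)
run(56)
s=snapshot('wrist');c=s['img'][130:370,220:420];cv2.imwrite('pics/w13c.png',cv2.resize(c,None,fx=2.5,fy=2.5)[:,:,::-1])
s=snapshot('side');save(s,'side13');c=s['img'][240:440,120:280];cv2.imwrite('pics/s13c.png',cv2.resize(c,None,fx=3,fy=3,interpolation=cv2.INTER_CUBIC)[:,:,::-1])
"
```

```text
clk 20.35 pos [0.5337 0.2667 0.1312] ori [ 1.7999e+02  1.0000e-02 -8.3780e+01] j [ 45.3  17.7 -16.8  -0.  -55.5 -39.1] open 0.0253 F [ 0.7 -0.2 -1.5]
shift [ 0.      0.0017 -0.0003] turn [0.01 0.01 0.02]
wrist 0.87 [313.7, 270.9] 5656 z [ 69.7  73.2 111.5 150.6 151.2]
 low: x [-21.7 -21.   12.3  20.3  20.9] y [-14.5  -5.2  11.5]
  side 1 280 x [12.8 19.  20.9] y [-14.5  -5.1  11.4] zmin [67.6 69.2]
  side -1 267 x [-21.7 -19.9 -14.3] y [-14.4  -5.4  11.8] zmin [69. 70.]
 hi: x [-11.3   6.   13.8] y [-13.6  -9.2  14.2]
 jaw 0.83 [-13.2  -7.3  91.5]
 jaw 0.75 [13.  -6.4 92.1]
side 0.81 [197.4, 341.7] 1217 z [ 69.8  72.2 100.1 148.7 151.1]
 low: x [-24.  -23.1 -20.7  13.   16.4] y [-13.6   6.3  16. ]
  side 1 64 x [ 9.9 12.3 16.7] y [ 0.9 10.3 16.1] zmin [67.8 69.9]
  side -1 127 x [-23.8 -21.6 -19.1] y [-14.    2.8  15.9] zmin [69.2 70.4]
 hi: x [-13.3   5.5  10.2] y [-1.2 10.6 14.9]
 jaw 0.95 [-115.7 -239.2    8.7]
 jaw 0.88 [ 9.9  8.1 72.8]
```

View pics/w13c.png

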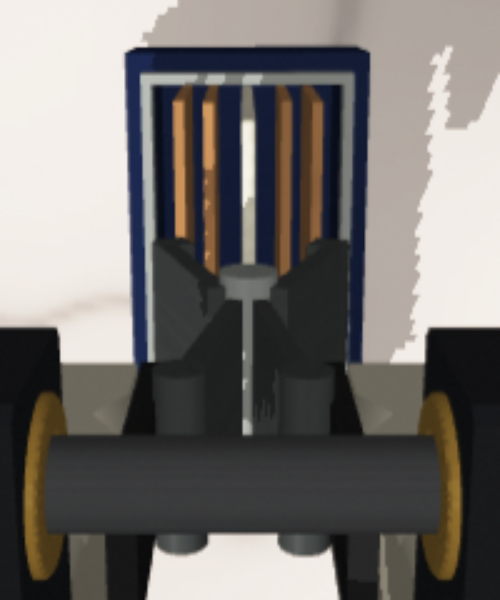

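View pics/s13c.png

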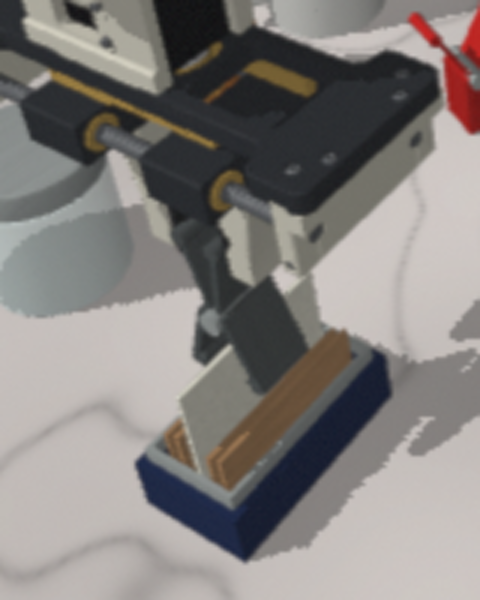

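View pics/side13.png

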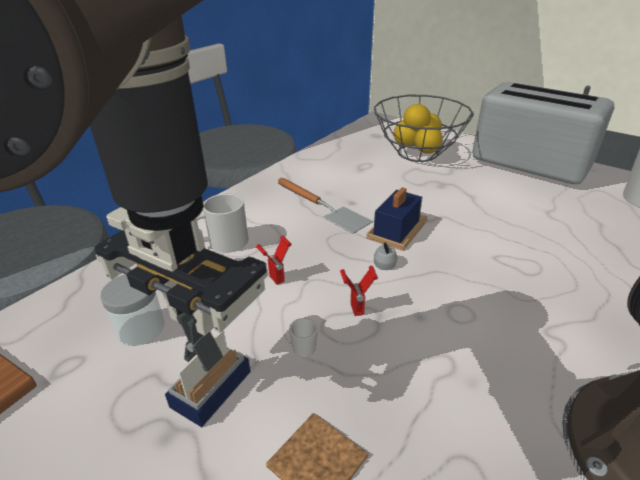

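The jaws straddle the card at x −21.7 and +20.9 mm. Their lowest points are at z of about 66–68 mm, roughly 15 mm below the edge, and nothing else has moved. I hand in.

```bash
python3 -c "
from plant import job
print(job.close_job())"
```

```text
the job is handed in; nothing more can be done
None
```

The lid is upright inside the tray, and the arm is holding the dark clip squeezed open over the middle of the tall card. I handed the job in at about 20.7 s on the clock, under the 51 s limit.

- **Lid:** I lifted it by its handle, lowered it to about 4 mm TCP clearance or less, and released it. Later side views show it standing flat within the tray's rim. I did not measure its gap to the rim after release.
- **Clip:** The fingers read 25 mm over the rolls, a little under the 27 mm you gave for the stop, so I take the legs to be at their stop. The jaws' outer faces are at −21.7 and +20.9 mm from the card's centre line, and their inner edges at about ±13 mm, so they are clear of the card.
- **Depth below the edge:** The camera depth puts the jaw ends at about 67.5 mm. Working from the roll height gives about 65 mm. That is 14.5 to 17 mm below the 82 mm edge, so the two checks disagree by about 2.5 mm.
- **Other disagreements:** The side camera placed things about 2 mm lower in x than the wrist camera, within the calibration error, and I used the wrist camera. The clip leans about 1° in the grip, and I left it.
- **Bystanders:** The last side view shows nothing else moved, and the red look-alikes were not touched. Wrist force stayed within about 3 N in the readings at the end of each move.

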